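Uncap the funnel and hold it over the cup

ROBOT

A 6-joint arm with a two-finger parallel gripper is mounted at the origin on the work surface. World frame = base frame: x ahead of the robot, y to its left, z up, the work surface at z = 0. Lengths are in mm, angles in rad, forces in N, time in s.
With the tool pointing down it reaches from about 275 to 1000 mm from the base axis. Payload 8.4 kg.
Tool frame: the origin (TCP) lies at the very end of the fingers, on their centre line; the grasp point (between the pads) lies 19 mm behind it; z points along the fingers, y is the line along which they close (so a half turn about z gives the same grasp; the last joint's range is limited). The gripper opens to 85 mm and grips with 20 to 120 N. Pads are 22 mm wide; open, the fingers measure 114 mm over their backs; the gripper's body (76 mm by 85 mm) begins 54 mm behind the grasp point. The pads swing forward as they close: fully open they stand 13 mm farther back than shut.
Start: joints at [-1.323, 0.353, 1.633, -0, 1.155, -0.002], TCP at [154.505, -605.604, 202.281] pointing down, gripper open.
Joint ranges: [-2.63, 2.63], [-0.92, 2.1], [0.06, 2.66], [-1.3, 4.44], [0, 2.69], [-3.02, 3.02]. Speed limits (rad/s): [2.22, 2.22, 2.79, 3.14, 3.14, 3.14].

INTERFACE

Orientations are given as [roll, pitch, yaw] about the fixed x, y, z axes, in that order (R = Rz(yaw) Ry(pitch) Rx(roll)).
In Python, from rig import sensors, grab_frame, camera_params, order gives the robot as it stands. The module is installed in compiled form; this text tells all that it offers.
- The arm moves only by the tool move_arm, never from a script. Its argument "motion" is a list of rows, each a list of 7 numbers: the turn, a rotation vector about the tool's x, y, z in parts of the range, where 1.0 means 90 degrees, then the shift along the tool's x, y, z in parts of the range, where 1.0 means 0.5 m, then the finger opening in m, from 0 to 0.0854. A call has 1 to 8 rows; each row is the pose to reach, as a shift and turn from the pose commanded when the call began, along the tool's axes at that moment; what a row does not reach only later rows make up. A row lasts 1/8 s, in which the tool goes at most 62.5 mm and 10.7 degrees, less where a joint would pass 70% of its speed; a pose out of reach is approached as far as the arm can. No shift or turn number may pass 1 either way. A call with a gripper value outside its range is refused whole. The fingers move at their own pace and stop on an object; "grip_force" is the grip in N (left out, the last holds). Time passes only in rows, so rows that repeat a pose let the fingers close. It gives the time, the measured TCP pose, the force, the opening and the grip force at its end, in the units of the state.
- sensors.sense(): the state, without advancing time (a new reading comes with each control period).
- grab_frame(name): name is "scene" or "top"; returns (picture, depth): 420x560x3 uint8, red, green, blue; 420x560 float32, mm along the optical axis (not along the pixel's ray), 0 where there is no reading.
- camera_params(name): a dict with "camera_matrix" (3x3 intrinsics, pixels), "world_from_camera" (4x4, takes a point from camera to world coordinates). Camera axes: x right, y down, z forward; pixel columns grow to the right and rows downward; lengths in mm; the calibration is good to about 2 mm. A picture is of the moment at which its call begins. camera_params takes no time and is no camera call.
- order.sign_off(): hands the job in; it is judged then, once.
The state is a dict: "clock": time; "qpos": joint angles; "qvel": joint speeds; "joint_efforts": joint torques, N m; "eef_pos": TCP position; "tcp_rot": TCP orientation; "contact_force": force on the tool from outside, world axes, zero at the start; "wrist_torque": the same for the moment, N m; "opening": opening from 0.0 (shut) to 1.0 (fully open); "grasp_force": force on a finger pad.
Only numpy, scipy, OpenCV 4.12 (cv2) and the standard library are available. Lean on these libraries where they do the work, as an engineer would, in place of code of your own. Each camera call takes 0.05 s, during which the arm holds its last target. There are 200 camera calls.

TASK

Lift the loose orange cap off the white funnel by its knob and set it down, without dropping it, flat in the middle of the glass ramekin. Then take the funnel by its green handle, carry it over the grey shelf divider and hold it upright just above the blue cup, centred on the cup's mouth with its outlet about 15 mm above the rim and never touching the cup, so that I can pour. Finish while still holding it there steadily; leave the cup, the ramekin, the stacked steel containers and the spatula where they are.

Things in the scene. Friction and masses are not known exactly. Their poses are not given: they have to be found in the camera images.
- funnel: White plastic funnel standing on its round outlet collar. Origin: centre of the outlet's lower edge (on the shelf at the start), z up the funnel's axis. Collar 40 mm outer diameter and 22 mm high, then a cone to the mouth: 64 mm outer, 58 mm inner diameter, rim 60 mm above the origin. The handle points along the funnel's own +x. About 0.11 kg with its handle, balanced near its axis.
- funnel_grip (a point): Grip point inside the funnel's green handle, 72 mm along +x from the funnel's axis and 50 mm above the outlet. The handle is an upright flat paddle 44 mm long (funnel x, from 50 to 94 mm off the axis), 12 mm thick (funnel y) and 32 mm tall (from 32 to 64 mm above the outlet); pinch its 12 mm thickness from above. Axes as the funnel's.
- cap: Orange plastic cap lying loose on the funnel's mouth (nothing to unscrew). Origin: centre of its underside, z up. A plug 50 mm in diameter and 5 mm high hangs loosely in the mouth, above it a disc 62 mm in diameter and 4 mm thick rests on the rim, above that a round knob 16 mm in diameter and 22 mm tall, its top 31 mm above the origin. On the funnel the origin is 55 mm above the funnel's. 0.03 kg.
- ramekin: Low round clear-glass ramekin, open at the top, the place for the cap. Origin: centre of its underside, on the shelf. 92 mm outer diameter, walls 4 mm, 32 mm high, flat inner floor 5 mm above the origin, about 80 mm wide at the floor. Loose, 0.25 kg.
- cup: Light blue-plastic cup standing upright and open, 90 mm tall, 80 mm outer diameter at the rim, wall 3 mm. Origin: centre of its underside, on the shelf. Loose, 0.07 kg, easily tipped.
- cup_rim (a point): Centre of the blue cup's mouth, at the height of its rim, 90 mm above the shelf.
- divider: Fixed grey upright divider plate standing on the shelf between the funnel's side and the cup's side: 340 mm long along its own x (the world x), 12 mm thick, 90 mm high. Origin: middle of its underside.
- tin0: Lowest of three stacked round steel containers with lids, each 110 mm in diameter (114 mm over the lid tabs) and 48 mm high; the stack is 144 mm high. Origin: centre of its underside, on the shelf. Loose.
- tin1: Middle container of the stack, like the lowest. Origin: centre of its underside.
- tin2: Top container of the stack, like the lowest. Origin: centre of its underside; its top is 48 mm higher.
- spatula: Wooden spatula, 260 mm long, up to 20 mm high, origin under the middle of its length, handle to -x, lying flat along the divider, on the funnel's side of it. Not needed.
There are look-alikes about, which are no part of the job. Several things have the shape of the cap; the one meant has the colours described above. Leave any yellow look-alike of the tin2 alone.

How it is judged (in metres and radians):
On the way, in this order (a step that is already met when the one before it is completed fails the run):
1. the cap lies flat in the middle of the ramekin and is let go (horizontal distance between cap and ramekin below 0.018 m and z of cap in the frame of ramekin below 0.011 m and angle between cap's own z axis and vertical below 0.15 rad and contact force between cap and the fingers below 0.05 N and linear speed of cap below 0.03 m/s), for 0.2 s.
2. the funnel is held in the fingers with its outlet higher than the divider's top (height (world z) of funnel above 0.091 m and contact force between funnel and the fingers above 1 N), for 0.1 s.
At the end, for the whole second after the job is handed in: Fingers hold the funnel still, upright (0.12 rad), outlet centre within 14 mm of the cup axis and 4 to 30 mm above its rim, touching no cup, container or divider; cup upright; cap flat in the ramekin, let go, within 18 mm of its middle (horizontal distance between funnel and cup_rim below 0.014 m and z of funnel in the frame of cup_rim between 0.004 and 0.03 m and angle between funnel's own z axis and vertical below 0.12 rad and contact force between funnel and the fingers above 1 N and contact force between funnel and cup below 0.05 N and contact force between funnel and tin0 below 0.05 N and contact force between funnel and tin1 below 0.05 N and contact force between funnel and tin2 below 0.05 N and contact force between funnel and divider below 0.05 N and linear speed of funnel below 0.02 m/s and angle between cup's own z axis and vertical below 0.08 rad and horizontal distance between cap and ramekin below 0.018 m and z of cap in the frame of ramekin below 0.011 m and angle between cap's own z axis and vertical below 0.15 rad and contact force between cap and the fingers below 0.05 N); the arm keeps its last pose, push and grip.
It fails at once if the funnel touches the cup (contact force between funnel and cup above 0.2 N).
It fails at once if the cap is dropped (falls more than about 2 cm) (contact force between cap and the fingers below 0.01 N and contact force between cap and funnel below 0.01 N and linear speed of cap above 0.65 m/s).
It fails at once if the funnel goes past the divider's line lower than its top (y of funnel in the frame of divider between -0.012 and 0.012 m and height (world z) of funnel below 0.085 m).
It fails at once if the cup is shifted or tipped (distance of cup_rim from where it was at the start of the episode above 0.015 m).
It fails at once if a steel container (15 mm), the ramekin (25 mm) or the spatula (20 mm) is shifted (distance of any of tin0, tin1, tin2 from where it was at the start of the episode above 0.015 m or distance of ramekin from where it was at the start of the episode above 0.025 m or distance of spatula from where it was at the start of the episode above 0.02 m).
It also fails if it takes over 54 s, if anything falls off the work surface, if the arm or the gripper's body presses on something with over 40 N, if the wrist force passes 120 N, or if a joint passes its speed limit or range.

## Working session

There is one attempt and no reset: what is moved stays moved. The work goes in short steps, Python scripts to look and compute and a tool call to move; the robot and the scene stay as the last step left them, time stands still between calls to the robot, and variables do not carry over. Pictures are saved under pics/ and viewed, at most 10 in all, crops included, and the job is handed in when it is done.

Besides the shell and the picture viewer there is one more tool, called after "Call:" as name(argument=value, ...), one argument or row to a line, values as JSON. move_arm: Moves the arm, as the interface text tells. Its arguments: {"type":"object","properties":{"motion":{"type":"array","items":{"type":"array","items":{"type":"number"}}},"grip_force":{"type":"number"}},"required":["motion"]}

```bash
mkdir -p pics; python3 - <<'E'
from rig import sensors, grab_frame, camera_params
import cv2,numpy as np
print(sensors.sense())
for n in("scene","top"):
    p,d=grab_frame(n); np.savez(f"{n}0.npz",p=p,d=d); cv2.imwrite(f"pics/{n}0.png",p[...,::-1]); print(n,camera_params(n))
E
```

```text
{'clock': 0.0, 'qpos': array([-1.32339884e+00,  3.53676428e-01,  1.63412754e+00,  1.76637962e-06,
        1.15519615e+00, -2.39723566e-03]), 'qvel': array([-3.35636101e-04,  3.32376240e-04, -5.97923311e-04, -2.97105702e-04,
        2.49772504e-04, -4.62916366e-05]), 'joint_efforts': array([-7.49722996e-03, -6.05253839e+01, -3.42063832e+01, -2.55535442e-04,
        9.46454820e-03,  2.02545078e-05]), 'eef_pos': array([ 154.37966369, -605.10350744,  201.54686971]), 'tcp_rot': array([-3.14018520e+00, -4.98901094e-06,  2.49794009e-01]), 'contact_force': array([-0.47806647, -0.19562006, -0.50507676]), 'wrist_torque': array([ 0.00812062, -0.02384389,  0.03371228]), 'grasp_force': 0.0, 'opening': 0.9981313049027858}
scene {'camera_matrix': array([[432.23381485,   0.        , 281.92235034],
       [  0.        , 432.23381485, 208.13401089],
       [  0.        ,   0.        ,   1.        ]]), 'world_from_camera': array([[-2.79066793e-01,  6.54958806e-01, -7.02246885e-01,
         1.26359603e+03],
       [ 9.60271287e-01,  1.91012220e-01, -2.03453650e-01,
         2.57926084e+02],
       [ 8.83976723e-04, -7.31124678e-01, -6.82243303e-01,
         7.75796433e+02],
       [ 0.00000000e+00,  0.00000000e+00,  0.00000000e+00,
         1.00000000e+00]])}
top {'camera_matrix': array([[543.61049913,   0.        , 282.7183193 ],
       [  0.        , 543.61049913, 212.81342493],
       [  0.        ,   0.        ,   1.        ]]), 'world_from_camera': array([[ 1.04574674e-03, -9.97492194e-01,  7.07688476e-02,
         4.52360861e+02],
       [-9.99974997e-01, -5.48166337e-04,  7.05012124e-03,
         1.80347574e+01],
       [-6.99364780e-03, -7.07744509e-02, -9.97467827e-01,
         1.48526199e+03],
       [ 0.00000000e+00,  0.00000000e+00,  0.00000000e+00,
         1.00000000e+00]])}
```

View pics/scene0.png

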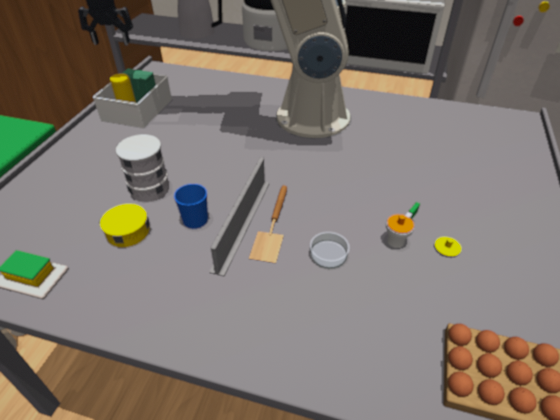

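View pics/top0.png

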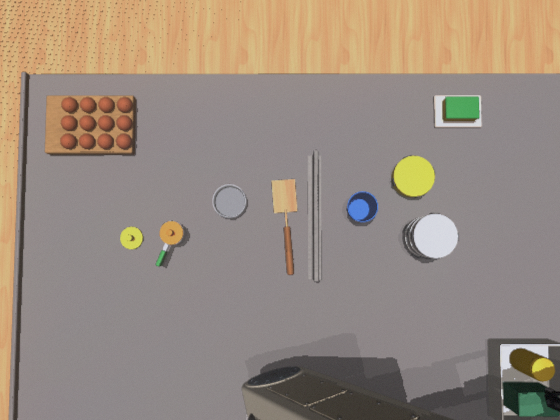

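Top view: the orange cap on the white funnel is at (171,233) with its green handle at (162,256). The ramekin is at (230,202), the cup at (362,208), the tins at about (433,236), and the divider at column ~315. Things that could be taken for the cap: the yellow cap (131,238) and the yellow tin (414,176). In the scene view the orange cap is at (401,224) and the yellow cap at (449,246). By the description I choose the orange cap. Next are a close crop and the measurements.

```bash
cat > h.py <<'E'
import numpy as np,cv2
from rig import camera_params
C={n:camera_params(n) for n in("scene","top")}
def ray(n,u,v):
    K=C[n]["camera_matrix"];T=C[n]["world_from_camera"]
    return T[:3,3],T[:3,:3]@np.linalg.solve(K,[u,v,1.])
def plane(n,u,v,z):
    o,d=ray(n,u,v);return o+d*(z-o[2])/d[2]
def cross(a,b):
    (o1,d1),(o2,d2)=ray("top",*a),ray("scene",*b)
    s=np.linalg.lstsq(np.c_[d1,-d2],o2-o1,rcond=None)[0]
    p,q=o1+d1*s[0],o2+d2*s[1];return (p+q)/2,np.linalg.norm(p-q)
def blobs(p,lo,hi,box=None,amin=15):
    m=cv2.inRange(cv2.cvtColor(p,cv2.COLOR_RGB2HSV),lo,hi)
    if box:
        k=np.zeros_like(m);x0,y0,x1,y1=box;k[y0:y1,x0:x1]=1;m=m*k
    c=[c for c in cv2.findContours(m,0,1)[0] if cv2.contourArea(c)>=amin]
    return sorted(c,key=cv2.contourArea,reverse=True),m
def cloud(n,d,m):
    v,u=np.nonzero((m>0)&(d>0));K=C[n]["camera_matrix"];T=C[n]["world_from_camera"]
    P=np.linalg.solve(K,np.stack([u,v,np.ones_like(u)]).astype(float))*d[v,u]
    return (T[:3,:3]@P).T+T[:3,3]
E
python3 - <<'E'
from h import *
F={n:np.load(n+"0.npz") for n in("scene","top")}
a=cv2.resize(F["top"]["p"][205:275,115:195],None,fx=5,fy=5,interpolation=2)
b=cv2.resize(F["scene"]["p"][195:265,380:460],None,fx=5,fy=5,interpolation=2)
cv2.imwrite("pics/crop0.png",np.hstack([a,b])[...,::-1])
boxes={"top":(100,150,520,290),"scene":(80,150,520,290)}
for n in F:
    p,d=F[n]["p"],F[n]["d"]
    for name,lo,hi in(("orange",(5,150,120),(18,255,255)),("green",(50,120,40),(85,255,255)),("blue",(100,120,40),(130,255,255)),("yellow",(24,150,100),(35,255,255))):
        cs,m=blobs(p,lo,hi,boxes[n])
        for c in cs[:3]:
            mm=np.zeros_like(m);cv2.drawContours(mm,[c],-1,255,-1)
            P=cloud(n,d,mm);r=cv2.minAreaRect(c);M=cv2.moments(c)
            print(n,name,cv2.contourArea(c),"cen",round(M["m10"]/M["m00"],1),round(M["m01"]/M["m00"],1),"box",cv2.boundingRect(c),np.round(r[0],1),np.round(r[1],1),"P",np.median(P,0).round(),"z",np.percentile(P[:,2],[2,98]).round())
E
```

```text
scene orange 121.0 cen 279.2 202.3 box (273, 187, 13, 32) [279.3 202.3] [ 4.9 32.6] P [462.  19.  18.] z [12. 21.]
scene orange 33.5 cen 400.4 221.0 box (397, 217, 8, 8) [400.4 221.1] [7.1 6.5] P [509. 323.  76.] z [66. 86.]
scene green 46.0 cen 414.2 208.1 box (410, 203, 9, 13) [414.4 208.2] [ 6.  12.6] P [438. 353.  63.] z [48. 66.]
scene blue 1087.5 cen 192.0 204.6 box (174, 184, 34, 44) [190.5 205.6] [43.4 32.2] P [ 578. -171.   61.] z [ 9. 90.]
scene yellow 1465.0 cen 123.8 224.3 box (100, 204, 47, 43) [123. 225.] [42. 46.] P [ 671. -307.   46.] z [ 8. 49.]
scene yellow 359.5 cen 447.4 246.3 box (435, 237, 26, 20) [447.5 246.3] [26.1 18.1] P [496. 442.   9.] z [ 6. 32.]
top orange 226.5 cen 168.5 232.3 box (161, 222, 18, 22) [169.5 232.5] [21. 17.] P [500. 324.  64.] z [58. 89.]
top blue 688.0 cen 362.2 206.4 box (347, 192, 31, 30) [362.  206.5] [29. 30.] P [ 574. -186.   12.] z [-2. 92.]
top yellow 1026.5 cen 415.7 175.1 box (394, 157, 40, 39) [414.9 175. ] [39.4 36.2] P [ 656. -324.   48.] z [42. 55.]
```

View pics/crop0.png

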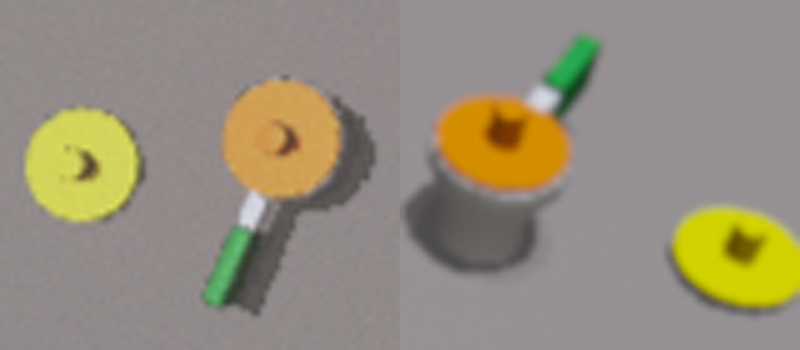

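The crop shows the orange disc with its knob on the white funnel, green handle to the lower left in the top view (about (161,258) in the full image). The yellow look-alike lies flat beside it. The choice is confirmed; now exact positions.

```bash
cat > m1.py <<'E'
from h import *
F={n:np.load(n+"0.npz") for n in("scene","top")}
R={}
def ell(n,lo,hi,box,hull=True):
    c,m=blobs(F[n]["p"],lo,hi,box);c=c[0]
    if hull:c=cv2.convexHull(c)
    M=cv2.moments(c);e=cv2.fitEllipse(c) if len(c)>5 else None
    mm=np.zeros_like(m);cv2.drawContours(mm,[c],-1,255,-1)
    return (M["m10"]/M["m00"],M["m01"]/M["m00"]),cv2.boundingRect(c),cv2.minAreaRect(c),np.median(cloud(n,F[n]["d"],mm),0)
for name,lo,hi,bt,bs in(("cap",(4,90,60),(22,255,255),(155,215,190,250),(380,205,420,240)),
  ("handle",(45,60,40),(85,255,255),(140,240,180,275),(400,195,430,225)),
  ("cup",(95,90,20),(130,255,255),(340,185,385,230),(170,180,215,230))):
    t=ell("top",lo,hi,bt);s=ell("scene",lo,hi,bs)
    x,g=cross(t[0],s[0]);print(name,np.round(t[0],1),t[1],np.round(s[0],1),s[1],"cross",x.round(1),"gap",g.round(1),"depth",t[3].round(),s[3].round())
    print("  rect",np.round(t[2][1],1),t[2][2])
    R[name]=(t,s)
for z in(59,61,64): print("cap top plane",z,plane("top",*R["cap"][0][0],z).round(1),plane("scene",*R["cap"][1][0],z).round(1))
for z in (60,64): print("handle",plane("top",*R["handle"][0][0],z).round(1))
# depth clouds above table
for n,box in(("top",(205,180,255,225)),("scene",(300,225,355,275)),("top",(300,140,325,290)),("top",(340,185,385,230)),("top",(395,205,465,265)),("top",(150,215,190,250)),("top",(265,170,300,280))):
    m=np.zeros((420,560),np.uint8);x0,y0,x1,y1=box;m[y0:y1,x0:x1]=1
    P=cloud(n,F[n]["d"],m);Q=P[P[:,2]>12]
    print(n,box,len(Q),"min",np.percentile(Q,1,0).round(),"max",np.percentile(Q,99,0).round(),"mid",((np.percentile(Q,1,0)+np.percentile(Q,99,0))/2).round(), "bg z",np.median(P[P[:,2]<6][:,2]).round(1))
E
python3 m1.py
```

```text
cap [170.7 232.3] (159, 221, 24, 24) [400.1 223. ] (387, 214, 27, 19) cross [501.7 322.9  62.7] gap 2.7 depth [502. 320.  64.] [507. 324.  64.]
  rect [22.6 23.3] 45.0
handle [160.4 257.7] (156, 250, 10, 16) [413.9 209.1] (409, 202, 11, 16) cross [435.2 351.1  54.8] gap 3.6 depth [436. 348.  62.] [440. 352.  62.]
  rect [ 4.9 16.1] 26.56505012512207
cup [362.1 206.4] (347, 191, 31, 32) [192.  204.7] (174, 184, 34, 45) cross [ 569.9 -178.5   52. ] gap 6.8 depth [ 574. -185.   14.] [ 579. -172.   60.]
  rect [31. 30.] 90.0
cap top plane 59 [502.  322.3  59. ] [497.3 324.6  59. ]
cap top plane 61 [501.9 321.9  61. ] [499.5 324.4  61. ]
cap top plane 64 [501.8 321.2  64. ] [502.7 324.1  64. ]
handle [435.4 348.1  60. ]
handle [435.5 347.2  64. ]
top (205, 180, 255, 225) 231 min [544. 130.  12.] max [633. 218.  38.] mid [589. 174.  25.] bg z 0.7
scene (300, 225, 355, 275) 549 min [545. 133.  12.] max [636. 219.  34.] mid [591. 176.  23.] bg z -0.0
top (300, 140, 325, 290) 785 min [382. -63.  13.] max [712. -51.  96.] mid [547. -57.  54.] bg z 0.7
top (340, 185, 385, 230) 404 min [ 530. -215.   13.] max [ 608. -138.   94.] mid [ 569. -176.   53.] bg z 0.7
top (395, 205, 465, 265) 2004 min [ 438. -399.   21.] max [ 545. -292.  151.] mid [ 492. -346.   86.] bg z 0.3
top (150, 215, 190, 250) 506 min [461. 290.  50.] max [532. 349.  89.] mid [496. 320.  69.] bg z -0.5
top (265, 170, 300, 280) 325 min [394.   1.  12.] max [542.  25.  26.] mid [468.  13.  19.] bg z 0.3
```

The rows are not in the units I measure in: shifts go in shares of 0.5 m and turns go in shares of 90 degrees. I convert before sending: -0.4 m is -0.8, 0.28 m is 0.56, -1.26 rad is -0.8021.

Call:
move_arm(
  motion=[
    [0,0,-0.1019,0.07,-0.1,0,0.05],
    [0,0,-0.2037,0.14,-0.2,0,0.05],
    [0,0,-0.3056,0.21,-0.3,0,0.05],
    [0,0,-0.4074,0.28,-0.4,0,0.05],
    [0,0,-0.5093,0.35,-0.5,0,0.05],
    [0,0,-0.6112,0.42,-0.6,0,0.05],
    [0,0,-0.713,0.49,-0.7,0,0.05],
    [0,0,-0.8021,0.56,-0.8,0,0.05],
  ],
)

```text
clock: 1.1
eef_pos: [327.2, -147.0, 202.4]
tcp_rot: [3.141, 0.0, 1.514]
contact_force: [1.1, -0.9, -0.2]
opening: 0.588
grasp_force: 0.0
```

```bash
cat > go.py <<'E'
# go.py x y z yaw : tool-frame shift/turn (tool down) from the measured pose to a world target
import sys;from rig import sensors
import numpy as np
from scipy.spatial.transform import Rotation as Ro
s=sensors.sense();p=s["eef_pos"];R=Ro.from_euler("xyz",s["tcp_rot"])
t=np.array([float(a) for a in sys.argv[1:4]]);yaw=float(sys.argv[4])
print("t",round(s["clock"],2),"pos",p.round(1),"rpy",s["tcp_rot"].round(3),"F",s["contact_force"].round(1),"open mm",round(s["opening"]*85.4,1),"grip",round(s["grasp_force"],1),"q",s["qpos"].round(2))
T=Ro.from_euler("xyz",[np.pi,0,yaw])
print("turn",(R.inv()*T).as_rotvec().round(3),"shift mm",R.inv().apply(t-p).round(1))
E
python3 go.py 502 322 130 2.775
```

```text
t 1.1 pos [ 327.2 -147.   202.4] rpy [3.141 0.    1.514] F [ 1.1 -0.9 -0.2] open mm 50.2 grip 0.0 q [-0.43 -0.09  2.15  0.    1.08 -0.37]
turn [ 1.000e-03  1.000e-03 -1.261e+00] shift mm [478.2 147.9  72.4]
```

In the tool's units: 0.47 m is 0.94, 0.413 m is 0.826, -1.26 rad is -0.8021.

Call:
move_arm(
  motion=[
    [0,0,-0.1019,0.118,0.036,0,0.04],
    [0,0,-0.2037,0.236,0.072,0,0.04],
    [0,0,-0.3056,0.354,0.11,0,0.04],
    [0,0,-0.4074,0.472,0.146,0,0.04],
    [0,0,-0.5093,0.59,0.182,0.02,0.04],
    [0,0,-0.6112,0.708,0.22,0.04,0.04],
    [0,0,-0.713,0.826,0.256,0.07,0.04],
    [0,0,-0.8021,0.94,0.292,0.1,0.04],
  ],
)

```text
clock: 2.1
eef_pos: [501.4, 313.1, 151.7]
tcp_rot: [-3.141, 0.0, 2.775]
contact_force: [0.1, -0.8, -0.0]
opening: 0.465
grasp_force: 0.0
```

```bash
python3 go.py 502 322 68 2.775; python3 - <<'E'
from rig import grab_frame
import numpy as np,cv2
from h import *
for n in("scene","top"):
    p,d=grab_frame(n);np.savez(n+"1.npz",p=p,d=d)
    P=p[185:265,355:445] if n=="scene" else p[190:270,125:215]
    cv2.imwrite(f"pics/{n}1.png",cv2.resize(P,None,fx=4,fy=4,interpolation=2)[...,::-1])
a=cv2.imread("pics/scene1.png");b=cv2.imread("pics/top1.png");cv2.imwrite("pics/c1.png",np.hstack([a,b]))
E
```

```text
t 2.1 pos [501.4 313.1 151.7] rpy [-3.141  0.     2.775] F [ 0.1 -0.8 -0. ] open mm 39.7 grip 0.0 q [ 0.56  0.35  1.76 -0.    1.03 -0.65]
turn [-0.  0.  0.] shift mm [ 2.7  8.5 83.6]
```

View pics/c1.png

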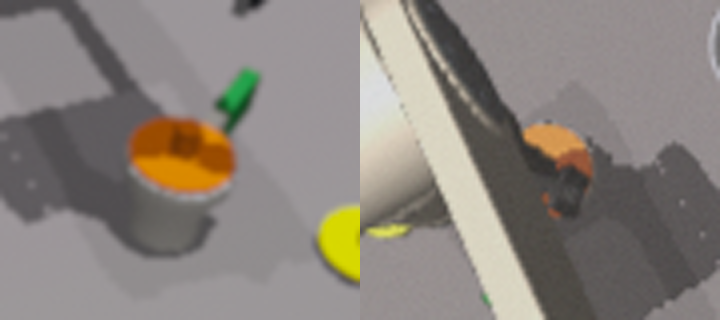

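The view shows the funnel and cap undisturbed at crop (185,155), with the fingers above. Lowering over the knob.

In the tool's units: 0.084 m is 0.168, 0.009 m is 0.018.

Call:
move_arm(
  motion=[
    [0,0,0,0.006,0.018,0.04,0.04],
    [0,0,0,0.006,0.018,0.09,0.04],
    [0,0,0,0.006,0.018,0.13,0.04],
    [0,0,0,0.006,0.018,0.15,0.04],
    [0,0,0,0.006,0.018,0.16,0.04],
    [0,0,0,0.006,0.018,0.168,0.04],
    [0,0,0,0.006,0.018,0.168,0.04],
  ],
)

```text
clock: 3.08
eef_pos: [501.8, 320.5, 68.6]
tcp_rot: [3.141, 0.0, 2.77]
contact_force: [-0.7, -0.2, 0.1]
opening: 0.471
grasp_force: 0.0
```

```bash
python3 go.py 502 322.5 67 2.775; python3 - <<'E'
from rig import grab_frame
import numpy as np,cv2
p,d=grab_frame("scene");np.savez("scene2.npz",p=p,d=d)
cv2.imwrite("pics/s2.png",cv2.resize(p[165:265,350:450],None,fx=5,fy=5,interpolation=2)[...,::-1])
E
```

```text
t 3.08 pos [501.8 320.5  68.6] rpy [3.141 0.    2.77 ] F [-0.7 -0.2  0.1] open mm 40.2 grip 0.0 q [ 0.57  0.46  1.8   0.    0.87 -0.63]
turn [ 0.     0.    -0.005] shift mm [0.5 1.9 1.6]
```

View pics/s2.png

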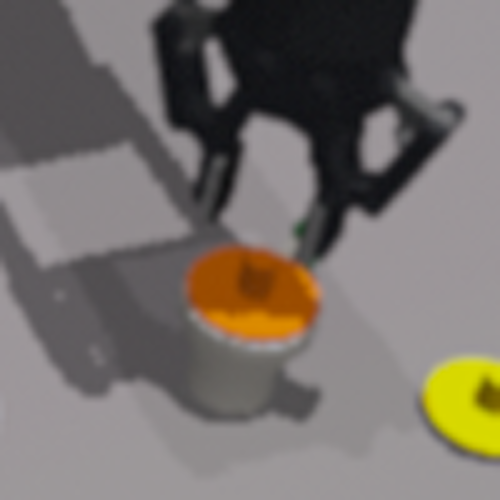

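The picture shows the fingertips at crop (208,218) and (312,265), straddling but seemingly high over the knob at (257,275). I'll compare them with the projection.

```bash
python3 - <<'E'
from h import *
from rig import sensors
s=sensors.sense();p=s["eef_pos"];print(p)
K=C["scene"]["camera_matrix"];T=np.linalg.inv(C["scene"]["world_from_camera"])
def pr(X):
    q=K@(T@np.append(X,1))[:3];q=q[:2]/q[2];return ((q-[350,165])*5).round()
for z in(68.6,76,82,90):
  print(z,*[pr([p[0]+k*.36,p[1]+k*.93,z]) for k in(-25,-20,0,20,25)])
print("knob",pr([502,322.5,86]),pr([502,322.5,64]))
f=np.load("scene2.npz");d=f["d"];m=np.zeros((420,560),np.uint8);m[195:222,385:420]=1
m&=(f["p"].max(2)<90).astype(np.uint8)
P=cloud("scene",d,m);P=P[P[:,2]>60];o=np.argsort(P[:,2]);print(len(P));print(P[o][:14].round())
E
```

```text
[501.92091891 320.67224195  68.81531219]
68.6 [197. 258.] [206. 262.] [245. 281.] [285. 299.] [295. 304.]
76 [199. 247.] [209. 251.] [248. 269.] [288. 288.] [298. 292.]
82 [202. 237.] [211. 242.] [251. 260.] [291. 278.] [301. 283.]
90 [204. 225.] [214. 229.] [254. 247.] [294. 266.] [304. 271.]
knob [256. 255.] [247. 288.]
269
[[454. 341.  63.]
 [500. 299. 100.]
 [504. 294. 102.]
 [496. 300. 103.]
 [502. 292. 103.]
 [505. 297. 103.]
 [502. 294. 103.]
 [500. 301. 103.]
 [489. 304. 104.]
 [504. 296. 106.]
 [503. 298. 106.]
 [496. 291. 106.]
 [522. 342. 106.]
 [496. 302. 107.]]
```

```bash
python3 - <<'E'
from h import *
f=np.load("scene2.npz");d=f["d"];m=np.zeros((420,560),np.uint8);m[195:235,380:425]=1
P=cloud("scene",d,m);Q=P-[502,320.7,0]
u=np.array([.36,.933]);w=np.array([-.933,.36])
A=np.c_[Q[:,:2]@u,Q[:,:2]@w,P[:,2]]
A=A[(abs(A[:,1])<22)&(A[:,2]>66)&(abs(A[:,0])<60)]
for lo in range(66,126,6):
    B=A[(A[:,2]>=lo)&(A[:,2]<lo+6)];print(lo,len(B),np.sort(B[:,0]).round().astype(int)[::max(1,len(B)//16)])
E
```

```text
66 24 [-23 -19 -19 -15 -13  -4  -3  -1   0   1   2   3   4   4   5   5   6   8
   9  10  10  19  21  28]
72 12 [-3 -1  0  2  3  3  3  6  6  8  8 10]
78 17 [-3 -2  0  1  1  3  3  5  6  6  6  8  8  9 10 10 11]
84 23 [-5 -3 -3 -2 -2 -1 -1  0  1  1  2  2  3  3  4  5  6  6  7  8  8  9  9]
90 0 []
96 7 [-24 -21 -20 -20  20  25  26]
102 19 [-32 -30 -27 -25 -23 -22 -22 -21 -20 -20 -20 -20 -19  20  23  24  25  27
  27]
108 33 [-33 -30 -26 -24 -20 -20 -20  20  22  23  26  27  28  30  31  33  34]
114 35 [-34 -31 -29 -26 -25 -23 -21 -21 -20 -20  21  22  24  27  29  32  33  34]
120 31 [-34 -32 -30 -30 -26 -26 -22 -21 -21 -21 -21 -21 -20 -20 -20  19  21  21
  22  23  25  26  26  27  28  28  30  31  33  33  34]
```

Depth puts the fingertips near z≈96, higher than the reported TCP, partly from pad swing. I'll narrow the fingers without touching the knob, centre them, and measure again.

In the tool's units: 0.002 m is 0.004.

Call:
move_arm(
  motion=[
    [0,0,0,0,0.004,0,0.026],
    [0,0,0,0,0.004,0,0.026],
    [0,0,0,0,0.004,0,0.026],
  ],
)

```text
clock: 3.5
eef_pos: [502.4, 322.5, 68.5]
tcp_rot: [3.141, 0.0, 2.77]
contact_force: [1.1, 0.8, 0.8]
opening: 0.304
grasp_force: 0.0
```

```bash
cat > tips.py <<'E'
from h import *
from rig import grab_frame,sensors
s=sensors.sense();p=s["eef_pos"];print(s["clock"],p.round(1),s["contact_force"].round(1),s["opening"]*85.4)
img,d=grab_frame("scene");np.savez("scene3.npz",p=img,d=d)
P=cloud("scene",d,np.ones((420,560)))-[p[0],p[1],0];y=s["tcp_rot"][2]
u=np.array([np.sin(y),-np.cos(y)]);w=np.array([np.cos(y),np.sin(y)])
A=np.c_[P[:,:2]@u,P[:,:2]@w,P[:,2]];A=A[(abs(A[:,1])<22)&(abs(A[:,0])<50)]
z0=p[2]
for lo in np.arange(z0-12,z0+50,4):
    B=A[(A[:,2]>=lo)&(A[:,2]<lo+4)];print(round(lo-z0),round(lo),len(B),np.sort(B[:,0]).round().astype(int)[::max(1,len(B)//14)])
E
python3 tips.py; python3 -c "
import numpy as np,cv2
p=np.load('scene3.npz')['p'];cv2.imwrite('pics/s3.png',cv2.resize(p[175:245,365:435],None,fx=8,fy=8,interpolation=0)[...,::-1])"
```

```text
3.5 [502.4 322.5  68.5] [1.1 0.8 0.8] 25.966117894103554
-12 57 14 [-24 -23 -18  11  24  26  26  27  28  29  30  31  32  32]
-8 61 194 [-29 -24 -20 -16 -13  -9   0   7  10  13  15  18  21  25  29]
-4 65 82 [-28 -26 -21 -19 -16 -13  -7  -3   1   6   9  12  16  23  24  26  28]
0 69 13 [-6 -5 -5 -4 -3 -2  1  4  5  5  6  7  7]
4 73 8 [1 2 3 4 5 7 7 9]
8 77 8 [-5 -4 -3 -1  0  2  6  6]
12 81 11 [-5 -1  0  1  2  3  4  7  8  8 10]
16 85 23 [-6 -6 -4 -3 -3 -2 -2 -2  0  0  0  1  1  2  3  4  4  5  5  6  6  7  7]
20 89 0 []
24 93 0 []
28 97 4 [-14 -13  16  20]
32 101 16 [-25 -18 -17 -16 -14 -14 -13 -13 -13 -12 -12  16  18  19  21  23]
36 105 15 [-21 -20 -19 -17 -13 -13  13  14  15  17  18  21  23  25  26]
40 109 22 [-25 -24 -22 -18 -17 -15 -14 -13 -13 -13 -13  14  15  17  18  19  20  20
  22  25  27  27]
44 113 20 [-25 -23 -22 -18 -16 -14 -14 -13 -13 -13 -13  14  16  18  21  24  25  26
  26  26]
48 117 23 [-26 -23 -22 -18 -16 -15 -14 -14 -13 -13  15  16  18  20  20  21  21  22
  23  26  26  26  26]
```

View pics/s3.png

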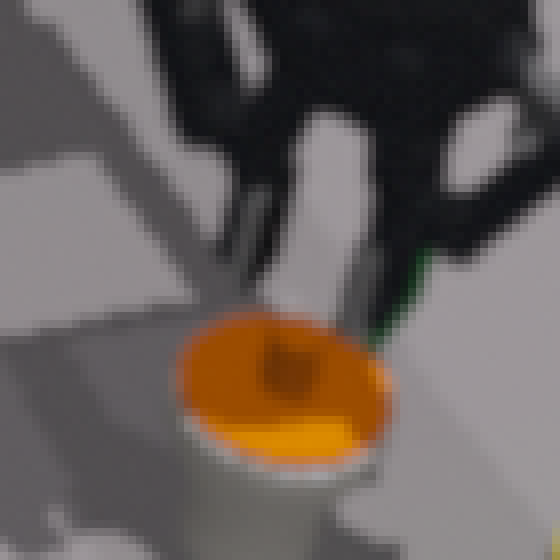

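Fingertips measure z≈97 at reported TCP 68.5, so the real tips are ~25 mm short of the reported TCP at this opening. Knob centring is good to 1 mm. I'll lower in small steps and watch the force.

In the tool's units: 0.007 m is 0.014, 0.006 m is 0.012.

Call:
move_arm(
  motion=[
    [0,0,0,0,0,0.006,0.026],
    [0,0,0,0,0,0.012,0.026],
    [0,0,0,0,0,0.014,0.026],
  ],
)

```text
clock: 3.92
eef_pos: [502.2, 322.3, 61.0]
tcp_rot: [-3.141, -0.0, 2.77]
contact_force: [-0.6, -0.2, 0.0]
opening: 0.303
grasp_force: 0.0
```

```bash
python3 tips.py
```

```text
3.925 [502.2 322.3  61. ] [-0.6 -0.2  0. ] 25.872265699232315
-12 49 6 [-28  29  30  32  32  33]
-8 53 9 [26 27 27 28 29 30 31 32 32]
-4 57 19 [-30 -26 -25 -23 -13   9  23  24  26  27  27  28  29  30  31  32  32  32
  33]
0 61 209 [-29 -24 -21 -18 -15 -12  -7   0   6  10  13  18  21  24  27]
4 65 63 [-27 -23 -16  -8  -4   2   6   9  14  15  17  20  23  26  27  30]
8 69 6 [-4 -2  1  6  7  9]
12 73 10 [-5 -2  0  1  3  4  6  7  8  9]
16 77 9 [-3 -2  0  2  3  4  5  7  9]
20 81 18 [-6 -5 -4 -1 -1 -1 -1  0  1  2  2  2  3  3  5  6  8  9]
24 85 16 [-6 -4 -3 -2 -1 -1  0  1  2  5  5  5  7  7  8  8]
28 89 7 [-19 -14 -13 -13  13  18  20]
32 93 12 [-20 -17 -16 -16 -14 -13 -13  13  15  16  18  19]
36 97 17 [-24 -23 -22 -17 -16 -14 -13 -13 -13 -13  14  17  19  20  21  23  24]
40 101 22 [-26 -24 -23 -19 -18 -14 -13 -13 -13 -13 -13  14  17  18  19  20  21  22
  23  24  26  26]
44 105 23 [-26 -25 -23 -22 -21 -20 -17 -17 -16 -14 -14 -13  13  15  16  16  18  19
  20  23  25  26  27]
48 109 23 [-27 -24 -23 -18 -16 -15 -13 -13 -13 -13  19  20  20  22  23  23  25  25
  26  26  27  27  27]
```

No contact below the disc's height, so the offset (~27 mm) is real. Going down another 19 mm.

In the tool's units: 0.019 m is 0.038, 0.018 m is 0.036.

Call:
move_arm(
  motion=[
    [0,0,0,0,0,0.01,0.026],
    [0,0,0,0,0,0.02,0.026],
    [0,0,0,0,0,0.03,0.026],
    [0,0,0,0,0,0.036,0.026],
    [0,0,0,0,0,0.038,0.026],
  ],
)

```text
clock: 4.6
eef_pos: [502.3, 322.3, 42.1]
tcp_rot: [-3.141, -0.0, 2.77]
contact_force: [-0.4, 0.5, 0.4]
opening: 0.309
grasp_force: 0.0
```

```bash
python3 tips.py|head -20;python3 -c "
import numpy as np,cv2
p=np.load('scene3.npz')['p'];cv2.imwrite('pics/s4.png',cv2.resize(p[175:245,365:435],None,fx=8,fy=8,interpolation=2)[...,::-1])"
```

```text
4.6 [502.3 322.3  42.1] [-0.4  0.5  0.4] 26.41929324283801
-12 30 7 [-13 -10  11  16  19  20  24]
-8 34 0 []
-4 38 5 [19 22 23 26 28]
0 42 3 [21 23 25]
4 46 7 [-28 -25  27  28  29  31  32]
8 50 11 [-26  22  25  26  28  30  31  31  32  32  32]
12 54 7 [24 28 28 29 29 30 32]
16 58 35 [-29 -27 -26 -24 -20 -11  -8  -3  12  22  25  26  27  28  29  30  32  33]
20 62 176 [-28 -22 -17 -14 -11  -6  -1   5   9  13  18  21  23  26  29]
24 66 17 [-23 -19 -14 -11  -4  -3   1   1   4   6   6   8   8  15  26  29  31]
28 70 18 [-18 -16 -13 -13 -13  -6  -5  -1   0   0   1   3   4   6   7   8   8  20]
32 74 19 [-19 -16 -13 -13 -13 -13 -12  -2  -2  -1   2   4   5   5   7  15  16  17
  20]
36 78 26 [-27 -23 -22 -19 -17 -15 -14 -14 -14 -13 -13  -7  -4  -4   0   2   4   6
   9  15  19  19  20  20  22  24]
40 82 32 [-24 -19 -13 -13  -5  -2   0   1   3   7   8  14  15  18  22  24]
44 86 39 [-25 -23 -21 -16 -14 -13 -13  -3  -2   0   2   3   5   6   7  18  20  22
  26  27]
48 90 20 [-26 -24 -19 -18 -16 -14 -13 -13 -13  14  15  16  17  19  20  22  25  26
```

View pics/s4.png

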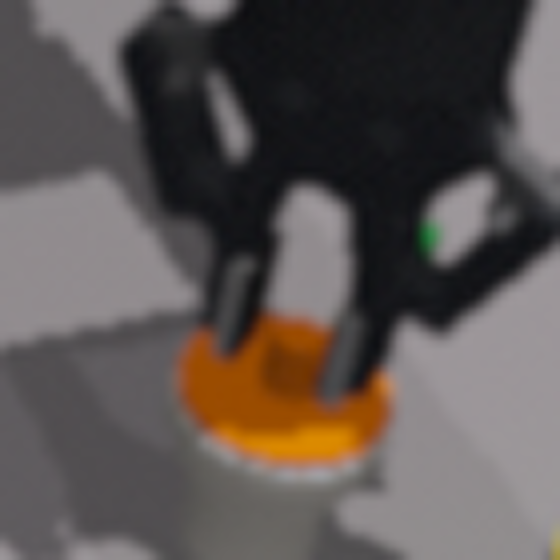

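The fingertips (crop (228,350) and (330,395)) straddle the knob at (285,365), just above the disc. Closing.

Call:
move_arm(
  motion=[
    [0,0,0,0,0,0,0.015],
    [0,0,0,0,0,0,0.008],
    [0,0,0,0,0,0,0.008],
    [0,0,0,0,0,0,0.008],
  ],
  grip_force=25,
)

```text
clock: 5.15
eef_pos: [502.4, 322.4, 42.5]
tcp_rot: [3.141, 0.0, 2.77]
contact_force: [1.1, -0.4, 0.9]
opening: 0.175
grasp_force: 24.4
```

In the tool's units: -0.06 m is -0.12, -0.052 m is -0.104.

Call:
move_arm(
  motion=[
    [0,0,0,0,0,-0.008,0.008],
    [0,0,0,0,0,-0.024,0.008],
    [0,0,0,0,0,-0.048,0.008],
    [0,0,0,0,0,-0.076,0.008],
    [0,0,0,0,0,-0.104,0.008],
    [0,0,0,0,0,-0.12,0.008],
    [0,0,0,0,0,-0.12,0.008],
  ],
)

```text
clock: 6.02
eef_pos: [502.8, 322.7, 103.3]
tcp_rot: [3.14, 0.001, 2.77]
contact_force: [0.2, -0.0, -0.5]
opening: 0.17
grasp_force: 24.4
```

```bash
cat > ram.py <<'E'
from h import *
f=np.load("scene0.npz");g=np.load("top0.npz")
for n,F,b in(("top",g,(205,175,255,228)),("scene",f,(300,222,358,276))):
    m=np.zeros((420,560),np.uint8);x0,y0,x1,y1=b;m[y0:y1,x0:x1]=1
    P=cloud(n,F["d"],m);Q=P[(P[:,2]>22)&(P[:,2]<40)]
    A=np.c_[2*Q[:,:2],np.ones(len(Q))];c=np.linalg.lstsq(A,(Q[:,:2]**2).sum(1),rcond=None)[0]
    print("ramekin",n,c[:2].round(1),"r",np.sqrt(c[2]+c[0]**2+c[1]**2).round(1),"top z",np.percentile(Q[:,2],95).round(1))
for n,F,b in(("top",g,(335,180,390,235)),("scene",f,(165,175,220,235))):
    m=np.zeros((420,560),np.uint8);x0,y0,x1,y1=b;m[y0:y1,x0:x1]=1
    P=cloud(n,F["d"],m);Q=P[(P[:,2]>82)&(P[:,2]<97)]
    A=np.c_[2*Q[:,:2],np.ones(len(Q))];c=np.linalg.lstsq(A,(Q[:,:2]**2).sum(1),rcond=None)[0]
    print("cup",n,len(Q),c[:2].round(1),"r",np.sqrt(c[2]+c[0]**2+c[1]**2).round(1),"top z",np.percentile(Q[:,2],90).round(1))
# colour outlines: top-view ramekin floor+rim ellipse
c,m=blobs(g["p"],(95,90,20),(130,255,255),(340,185,385,230))
e=cv2.fitEllipse(cv2.convexHull(c[0]));print("cup top ellipse",e,plane("top",*e[0],90).round(1))
E
python3 ram.py; python3 go.py 590 175 110 2.775
python3 - <<'E'
from h import *
from rig import grab_frame
p,d=grab_frame("scene");np.savez("scene5.npz",p=p,d=d)
for lo,hi in(((4,90,40),(22,255,255)),):
    c,m=blobs(p,lo,hi,(370,150,430,260));mm=np.zeros_like(m)
    for k in c[:2]:
        mm[:]=0;cv2.drawContours(mm,[k],-1,255,-1);P=cloud("scene",d,mm);print(cv2.boundingRect(k),np.median(P,0).round(),np.percentile(P[:,2],[5,95]).round())
E
```

```text
ramekin top [588.8 173.5] r 43.4 top z 36.0
ramekin scene [591.2 175.7] r 43.6 top z 32.7
cup top 143 [ 569. -176.] r 37.9 top z 93.0
cup scene 209 [ 589.6 -147.5] r 53.2 top z 89.9
cup top ellipse ((362.1053771972656, 206.3936767578125), (30.710336685180664, 31.087358474731445), 31.933860778808594) [ 568.  -176.3   90. ]
t 6.03 pos [502.8 322.7 103.3] rpy [3.14e+00 1.00e-03 2.77e+00] F [ 0.2 -0.  -0.5] open mm 14.5 grip 24.4 q [ 0.57  0.42  1.78  0.    0.94 -0.63]
turn [ 0.001  0.001 -0.005] shift mm [-134.9 -105.9   -6.7]
(391, 193, 29, 22) [511. 321. 125.] [122. 147.]
```

In the tool's units: -0.135 m is -0.27, -0.12 m is -0.24.

Call:
move_arm(
  motion=[
    [0,0,0,-0.03,-0.024,0,0.008],
    [0,0,0,-0.08,-0.062,0,0.008],
    [0,0,0,-0.136,-0.106,0,0.008],
    [0,0,0,-0.19,-0.15,0,0.008],
    [0,0,0,-0.24,-0.188,0,0.008],
    [0,0,0,-0.27,-0.212,0,0.008],
    [0,0,0,-0.27,-0.212,0,0.008],
  ],
)

```text
clock: 6.95
eef_pos: [590.0, 173.2, 102.0]
tcp_rot: [-3.141, -0.0, 2.768]
contact_force: [-0.2, 0.5, -1.2]
opening: 0.172
grasp_force: 24.4
```

```bash
python3 go.py 590 174.8 0 2.775
python3 - <<'E'
from h import *
from rig import grab_frame
for n,b in(("scene",(280,150,380,290)),("top",(190,150,270,240))):
    p,d=grab_frame(n);np.savez(n+"6.npz",p=p,d=d)
    c,m=blobs(p,(4,90,40),(22,255,255),b)
    for k in c[:2]:
        h=cv2.convexHull(k);M=cv2.moments(h);mm=np.zeros_like(m);cv2.drawContours(mm,[k],-1,255,-1);P=cloud(n,d,mm)
        e=(M["m10"]/M["m00"],M["m01"]/M["m00"]);print(n,cv2.boundingRect(k),np.percentile(P,[3,97],0).round(),plane(n,*e,125).round(1))
E
```

```text
t 6.95 pos [590.  173.2 102. ] rpy [-3.141 -0.     2.768] F [-0.2  0.5 -1.2] open mm 14.7 grip 24.4 q [ 0.28  0.45  1.74 -0.    0.96 -0.91]
turn [-0.    -0.    -0.007] shift mm [  0.5   1.5 102. ]
scene (318, 207, 28, 22) [[576. 148. 120.]
 [619. 200. 146.]] [593.9 174.6 125. ]
scene (280, 186, 7, 24) [[398.   8.  10.]
 [473.  25.  21.]] [549.8  52.3 125. ]
top (221, 203, 12, 7) [[558. 156.  42.]
 [573. 182. 129.]] [564.7 167.2 125. ]
```

In the tool's units: 0.104 m is 0.208, 0.05 m is 0.1.

Call:
move_arm(
  motion=[
    [0,0,0,0.004,0.002,0.02,0.008],
    [0,0,0,0.004,0.002,0.06,0.008],
    [0,0,0,0.004,0.002,0.1,0.008],
    [0,0,0,0.004,0.002,0.14,0.008],
    [0,0,0,0.004,0.002,0.17,0.008],
    [0,0,0,0.004,0.002,0.19,0.008],
    [0,0,0,0.004,0.002,0.204,0.008],
    [0,0,0,0.004,0.002,0.208,0.008],
  ],
)

```text
clock: 8.05
eef_pos: [588.2, 176.2, -1.8]
tcp_rot: [-3.142, -0.0, 2.77]
contact_force: [-0.2, 0.3, -0.3]
opening: 0.17
grasp_force: 24.4
```

In the tool's units: 0.004 m is 0.008, 0.002 m is 0.004.

Call:
move_arm(
  motion=[
    [0,0,0,0,0,0.004,0.008],
    [0,0,0,0,0,0.008,0.008],
    [0,0,0,0,0,0.008,0.008],
  ],
)

```text
clock: 8.43
eef_pos: [588.2, 176.3, -5.5]
tcp_rot: [3.141, 0.0, 2.77]
contact_force: [0.2, -0.2, -0.3]
opening: 0.17
grasp_force: 24.4
```

```bash
cat > cap.py <<'E'
from h import *
from rig import grab_frame,sensors
s=sensors.sense();print(s["clock"],s["eef_pos"].round(1),s["contact_force"].round(1),s["grasp_force"])
p,d=grab_frame("scene");np.savez("scene7.npz",p=p,d=d)
c,m=blobs(p,(4,70,40),(22,255,255),(295,220,365,285))
k=np.vstack(c);h=cv2.convexHull(k);M=cv2.moments(h);e=(M["m10"]/M["m00"],M["m01"]/M["m00"]);P=cloud("scene",d,m)
print(cv2.boundingRect(h),"disc",plane("scene",*e,14).round(1),"ext",np.percentile(P,[3,50,97],0).round())
# tilt: plane fit of low points
Q=P[P[:,2]<20];a=np.linalg.lstsq(np.c_[Q[:,:2]-Q[:,:2].mean(0),np.ones(len(Q))],Q[:,2],rcond=None)[0];print("slope/z",a.round(3),len(Q))
E
python3 cap.py
```

```text
8.425 [588.2 176.3  -5.5] [ 0.2 -0.2 -0.3] 24.401061236858368
(317, 240, 26, 21) disc [587.2 177.5  14. ] ext [[573. 151.  12.]
 [596. 177.  16.]
 [615. 204.  43.]]
slope/z [ 4.3000e-02 -3.0000e-03  1.5417e+01] 244
```

In the tool's units: 0.002 m is 0.004, 0.001 m is 0.002.

Call:
move_arm(
  motion=[
    [0,0,0,0,0,0.002,0.008],
    [0,0,0,0,0,0.004,0.008],
    [0,0,0,0,0,0.004,0.008],
  ],
)

```text
clock: 8.85
eef_pos: [588.2, 176.3, -7.6]
tcp_rot: [3.141, 0.0, 2.77]
contact_force: [-0.2, -0.1, 1.1]
opening: 0.17
grasp_force: 24.5
```

Call:
move_arm(
  motion=[
    [0,0,0,0,0,0,0.018],
    [0,0,0,0,0,0,0.024],
    [0,0,0,0,0,0,0.028],
    [0,0,0,0,0,0,0.028],
  ],
)

```text
clock: 9.35
eef_pos: [588.1, 176.2, -7.7]
tcp_rot: [-3.142, -0.0, 2.77]
contact_force: [0.5, -1.0, 0.6]
opening: 0.329
grasp_force: 0.0
```

In the tool's units: -0.13 m is -0.26, -0.12 m is -0.24.

Call:
move_arm(
  motion=[
    [0,0,0,0,0,-0.01,0.028],
    [0,0,0,0,0,-0.04,0.028],
    [0,0,0,0,0,-0.1,0.028],
    [0,0,0,0,0,-0.18,0.028],
    [0,0,0,0,0,-0.24,0.028],
    [0,0,0,0,0,-0.26,0.028],
  ],
)

```text
clock: 10.1
eef_pos: [589.5, 176.7, 125.4]
tcp_rot: [3.139, 0.003, 2.77]
contact_force: [0.0, 1.2, -1.0]
opening: 0.328
grasp_force: 0.0
```

```bash
python3 cap.py; python3 go.py 435 348.3 122 2.775; python3 - <<'E'
from h import *
from rig import grab_frame
g=np.load("top0.npz");p2,d2=grab_frame("top");np.savez("top8.npz",p=p2,d=d2)
f=np.load("scene7.npz")
for nm,n,p,d,b in(("top0","top",g["p"],g["d"],(140,240,180,275)),("top8","top",p2,d2,(140,240,180,275)),("scene","scene",f["p"],f["d"],(395,190,435,235))):
    c,m=blobs(p,(45,60,40),(85,255,255),b)
    if not c: print(nm,"none");continue
    P=cloud(n,d,m);P=P[P[:,2]>58];Q=P[:,:2]-P[:,:2].mean(0);w=np.linalg.svd(Q)[2][0]
    r=cv2.minAreaRect(c[0]);l=cv2.fitLine(c[0],cv2.DIST_L2,0,.01,.01).ravel()
    a=plane(n,*(l[2:]+8*l[:2]),64)-plane(n,*(l[2:]-8*l[:2]),64)
    print(nm,len(P),"mean",P.mean(0).round(1),"dir svd",np.degrees(np.arctan2(w[1],w[0])).round(1),"line dir",np.degrees(np.arctan2(a[1],a[0])).round(1),"c",plane(n,*r[0],64).round(1))
# white rim of funnel mouth
for n,p,d,b in(("top",p2,d2,(150,210,195,255)),("scene",f["p"],f["d"],(378,200,425,255))):
    m=np.zeros((420,560),np.uint8);x0,y0,x1,y1=b;m[y0:y1,x0:x1]=1
    P=cloud(n,d,m);P=P[(P[:,2]>54)&(P[:,2]<68)];P=P[np.hypot(P[:,0]-502,P[:,1]-322)<36];A=np.c_[2*P[:,:2],np.ones(len(P))];c=np.linalg.lstsq(A,(P[:,:2]**2).sum(1),rcond=None)[0]
    print("mouth",n,len(P),c[:2].round(1),np.sqrt(c[2]+c[0]**2+c[1]**2).round(1))
E
```

```text
10.1 [589.5 176.7 125.4] [ 0.   1.2 -1. ] 0.0
(317, 241, 26, 20) disc [588.2 177.6  14. ] ext [[554. 151.   6.]
 [592. 178.  14.]
 [615. 203.  35.]]
slope/z [ 5.2000e-02 -4.0000e-03  1.3256e+01] 339
t 10.15 pos [589.4 176.6 125.3] rpy [3.139e+00 3.000e-03 2.770e+00] F [1.1 0.6 1.2] open mm 27.8 grip 0.0 q [ 0.29  0.42  1.73  0.    1.   -0.91]
turn [ 0.002  0.003 -0.005] shift mm [206.2 103.8   2.9]
top0 63 mean [435.4 348.4  63.2] dir svd 155.4 line dir -24.0 c [434.5 347.7  64. ]
top8 66 mean [435.1 348.3  63.3] dir svd 158.6 line dir -23.2 c [434.7 347.5  64. ]
scene 61 mean [438.2 351.6  63.4] dir svd -22.7 line dir 166.8 c [444.4 351.5  64. ]
mouth top 54 [501.5 321.1] 30.5
mouth scene 167 [503.7 323.2] 30.6
```

In the tool's units: 0.206 m is 0.412, 0.19 m is 0.38, 0.015 rad is 0.0095.

Call:
move_arm(
  motion=[
    [0,0,0.0032,0.08,0.04,0,0.045],
    [0,0,0.0064,0.16,0.08,0,0.045],
    [0,0,0.0095,0.24,0.12,0,0.045],
    [0,0,0.0095,0.32,0.164,0,0.045],
    [0,0,0.0095,0.38,0.194,0,0.045],
    [0,0,0.0095,0.412,0.21,0,0.045],
    [0,0,0.0095,0.412,0.21,0,0.045],
    [0,0,0.0095,0.412,0.21,0,0.045],
  ],
)

```text
clock: 11.2
eef_pos: [434.9, 348.2, 122.1]
tcp_rot: [-3.141, 0.0, 2.754]
contact_force: [-0.5, -1.0, -0.4]
opening: 0.528
grasp_force: 0.0
```

```bash
python3 go.py 435.8 349.2 50 2.755; python3 cap.py
```

```text
t 11.2 pos [434.9 348.2 122.1] rpy [-3.141  0.     2.754] F [-0.5 -1.  -0.4] open mm 45.1 grip 0.0 q [ 0.67  0.34  1.85 -0.    0.95 -0.51]
turn [-0.001  0.    -0.001] shift mm [-0.4  1.3 72.1]
11.2 [434.9 348.2 122.1] [-0.5 -1.  -0.4] 0.0
(316, 240, 27, 21) disc [587.4 177.   14. ] ext [[551. 151.   6.]
 [592. 178.  14.]
 [614. 203.  35.]]
slope/z [ 7.7000e-02 -6.0000e-03  1.2879e+01] 359
```

In the tool's units: 0.072 m is 0.144, 0.001 m is 0.002.

Call:
move_arm(
  motion=[
    [0,0,0,0,0.002,0.04,0.045],
    [0,0,0,0,0.002,0.09,0.045],
    [0,0,0,0,0.002,0.124,0.045],
    [0,0,0,0,0.002,0.14,0.045],
    [0,0,0,0,0.002,0.144,0.045],
    [0,0,0,0,0.002,0.144,0.045],
  ],
)

```text
clock: 12.0
eef_pos: [435.1, 350.0, 50.8]
tcp_rot: [3.141, 0.0, 2.755]
contact_force: [0.0, 0.1, -0.8]
opening: 0.532
grasp_force: 0.0
```

```bash
python3 tips.py; python3 -c "
import numpy as np,cv2
p=np.load('scene3.npz')['p'];cv2.imwrite('pics/s5.png',cv2.resize(p[165:245,365:445],None,fx=7,fy=7,interpolation=2)[...,::-1])"
```

```text
12.0 [435.1 350.   50.8] [ 0.   0.1 -0.8] 45.43599693391715
-12 39 7 [7 7 7 7 7 7 7]
-8 43 2 [7 7]
-4 47 9 [6 6 7 7 7 7 8 8 8]
0 51 4 [7 7 8 8]
4 55 10 [-2  3  5  7  7  7  7  7  8  8]
8 59 25 [-4 -4 -4 -3 -3 -1  1  1  1  2  3  4  4  6  6  6  6  6  6  7  7  7  7  7
  7]
12 63 34 [-3 -2 -1  0  0  1  1  2  2  3  3  4  4  5  5  6  7]
16 67 0 []
20 71 0 []
24 75 0 []
28 79 1 [-23]
32 83 9 [-27 -24 -23 -23 -22 -22  27  29  29]
36 87 14 [-33 -28 -26 -24 -23 -22 -22  23  24  25  27  28  30  33]
40 91 18 [-35 -31 -29 -28 -26 -24 -23 -23 -22 -22  26  26  28  29  32  33  34  35]
44 95 21 [-36 -33 -32 -31 -26 -24 -23 -23 -23 -23 -22  23  25  27  28  29  31  31
  33  35  36]
48 99 19 [-34 -32 -28 -27 -25 -23 -23 -23 -22  23  24  26  29  29  30  34  35  36
  36]
```

View pics/s5.png

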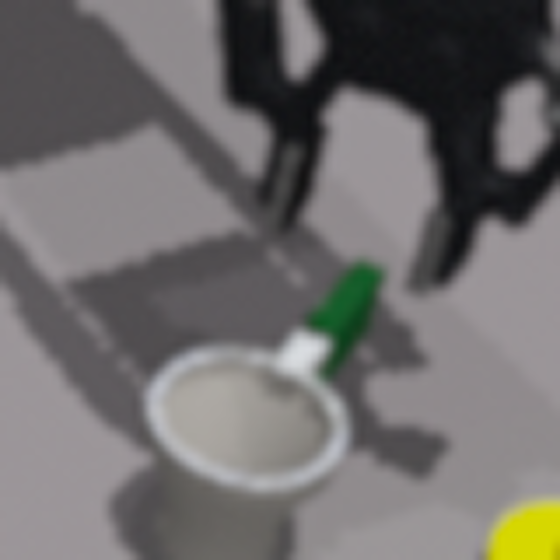

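The funnel stands upright, with the handle at crop (345,310) between the tips at (275,225) and (425,285). The handle centre is +1.5 mm along tool y. Going down 41 mm, then closing.

In the tool's units: 0.041 m is 0.082, 0.0015 m is 0.003.

Call:
move_arm(
  motion=[
    [0,0,0,0,0.003,0.02,0.045],
    [0,0,0,0,0.003,0.044,0.045],
    [0,0,0,0,0.003,0.066,0.045],
    [0,0,0,0,0.003,0.078,0.045],
    [0,0,0,0,0.003,0.082,0.045],
    [0,0,0,0,0.003,0.082,0.03],
  ],
)

```text
clock: 12.8
eef_pos: [435.4, 351.3, 9.3]
tcp_rot: [-3.142, -0.0, 2.755]
contact_force: [0.4, 0.2, -0.1]
opening: 0.356
grasp_force: 0.0
```

Call:
move_arm(
  motion=[
    [0,0,0,0,0,0,0.018],
    [0,0,0,0,0,0,0.01],
    [0,0,0,0,0,0,0.004],
    [0,0,0,0,0,0,0.004],
    [0,0,0,0,0,0,0.004],
  ],
  grip_force=80,
)

```text
clock: 13.42
eef_pos: [435.4, 351.5, 9.7]
tcp_rot: [3.141, 0.0, 2.755]
contact_force: [-1.0, -0.0, 6.9]
opening: 0.122
grasp_force: 79.2
```

In the tool's units: -0.135 m is -0.27, -0.125 m is -0.25.

Call:
move_arm(
  motion=[
    [0,0,0,0,0,-0.006,0.004],
    [0,0,0,0,0,-0.02,0.004],
    [0,0,0,0,0,-0.05,0.004],
    [0,0,0,0,0,-0.09,0.004],
    [0,0,0,0,0,-0.14,0.004],
    [0,0,0,0,0,-0.2,0.004],
    [0,0,0,0,0,-0.25,0.004],
    [0,0,0,0,0,-0.27,0.004],
  ],
)

```text
clock: 14.42
eef_pos: [436.0, 351.8, 146.7]
tcp_rot: [3.139, 0.001, 2.755]
contact_force: [-0.1, -0.2, -1.1]
opening: 0.117
grasp_force: 78.5
```

```bash
cat > fun.py <<'E'
from h import *
from rig import grab_frame,sensors
s=sensors.sense();p=s["eef_pos"];y=s["tcp_rot"][2]
print(s["clock"],p.round(1),s["tcp_rot"].round(3),s["contact_force"].round(1),s["grasp_force"],"open",s["opening"]*85.4)
ax=p[:2]-72*np.array([np.cos(y),np.sin(y)]);print("axis by kinematics",ax.round(1))
for n in("scene","top"):
    img,d=grab_frame(n);np.savez(n+"9.npz",p=img,d=d)
    P=cloud(n,d,np.ones((420,560)));r=np.hypot(*(P[:,:2]-ax).T);Q=P[(r<45)&(P[:,2]>100)]
    if len(Q)<20: print(n,"few");continue
    top=np.percentile(Q[(abs(np.hypot(*(Q[:,:2]-ax).T)-30)<6)][:,2],[10,50,90]);print(n,len(Q),"rim z",top.round(1))
    W=Q[(Q[:,2]>top[1]-6)&(np.hypot(*(Q[:,:2]-ax).T)>24)&(np.hypot(*(Q[:,:2]-ax).T)<38)]
    W=W[(W[:,:2]-ax)@np.array([np.cos(y),np.sin(y)])<25]
    A=np.c_[2*W[:,:2],np.ones(len(W))];c=np.linalg.lstsq(A,(W[:,:2]**2).sum(1),rcond=None)[0]
    a=np.linalg.lstsq(np.c_[W[:,:2]-ax,np.ones(len(W))],W[:,2],rcond=None)[0]
    print("  mouth",len(W),c[:2].round(1),"r",np.sqrt(c[2]+c[0]**2+c[1]**2).round(1),"slope",a.round(3))
E
python3 fun.py
```

```text
14.425 [436.  351.8 146.7] [3.139e+00 1.000e-03 2.755e+00] [-0.1 -0.2 -1.1] 78.52605700492859 open 10.029587944044104
axis by kinematics [502.7 324.6]
scene 4681 rim z [183.5 402.  525.6]
  mouth 381 [472.6 327.9] r 27.1 slope [1.07400e+00 1.20000e-02 5.35412e+02]
top 1284 rim z [180.3 199.5 566.4]
  mouth 257 [503.  321.2] r 29.6 slope [ -7.144  -0.333 329.877]
```

```bash
sed -i 's/(P\[:,2\]>100)\]/(P[:,2]>Z0)\&(P[:,2]<Z0+40)]/; s/^s=sensors/import sys;Z0=float(sys.argv[1])\ns=sensors/' fun.py; python3 fun.py 172; python3 - <<'E'
from h import *
f=np.load("scene9.npz")["p"];cv2.imwrite("pics/s6.png",cv2.resize(f[110:230,350:470],None,fx=5,fy=5,interpolation=2)[...,::-1])
E
```

```text
14.525 [435.8 351.6 145.7] [3.140e+00 1.000e-03 2.755e+00] [-0.2 -0.5 -1.6] 78.52486252784729 open 10.045348313354726
axis by kinematics [502.5 324.5]
scene 559 rim z [177.6 187.5 195.5]
  mouth 298 [505.1 323.5] r 30.1 slope [1.00000e-02 4.00000e-03 1.90115e+02]
top 312 rim z [176.5 189.5 195.7]
  mouth 132 [502.4 321.2] r 30.0 slope [1.00000e-02 4.00000e-03 1.92198e+02]
```

View pics/s6.png

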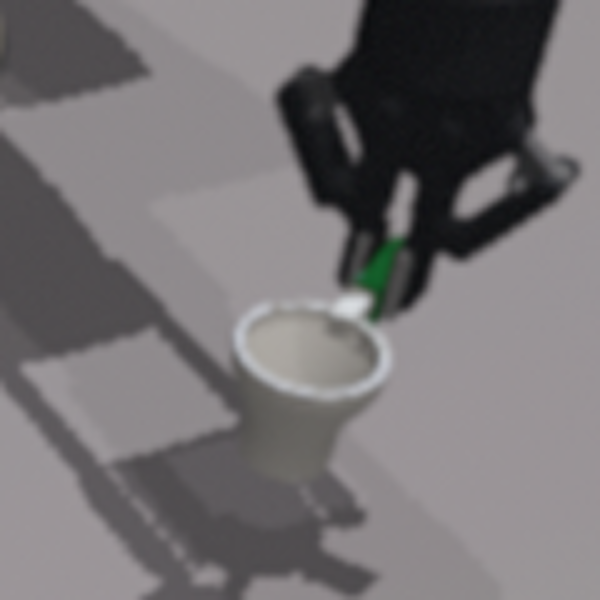

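The funnel is held level at crop (310,350), outlet about z=136. Carrying it over the divider at this height, in two smooth parts.

In the tool's units: -0.21 m is -0.42, -0.182 m is -0.364.

Call:
move_arm(
  motion=[
    [0,0,0,-0.01,-0.018,0,0.004],
    [0,0,0,-0.03,-0.052,0,0.004],
    [0,0,0,-0.06,-0.106,0,0.004],
    [0,0,0,-0.094,-0.164,0,0.004],
    [0,0,0,-0.132,-0.232,0,0.004],
    [0,0,0,-0.17,-0.298,0,0.004],
    [0,0,0,-0.208,-0.364,0,0.004],
    [0,0,0,-0.24,-0.42,0,0.004],
  ],
)

```text
clock: 15.62
eef_pos: [466.6, 108.9, 144.0]
tcp_rot: [-3.141, -0.001, 2.754]
contact_force: [0.3, 0.8, -0.5]
opening: 0.126
grasp_force: 78.5
```

```bash
python3 go.py 501.9 -145.8 146 2.755
```

```text
t 15.62 pos [466.6 108.9 144. ] rpy [-3.141e+00 -1.000e-03  2.754e+00] F [ 0.3  0.8 -0.5] open mm 10.8 grip 78.5 q [ 0.23  0.2   1.99 -0.    0.95 -0.96]
turn [-0.001 -0.001 -0.001] shift mm [-129.  -222.4   -1.9]
```

In the tool's units: -0.222 m is -0.444, -0.126 m is -0.252.

Call:
move_arm(
  motion=[
    [0,0,0,-0.04,-0.07,0,0.004],
    [0,0,0,-0.084,-0.144,0,0.004],
    [0,0,0,-0.13,-0.224,0,0.004],
    [0,0,0,-0.17,-0.294,0,0.004],
    [0,0,0,-0.204,-0.352,0,0.004],
    [0,0,0,-0.232,-0.4,0,0.004],
    [0,0,0,-0.252,-0.434,0,0.004],
    [0,0,0,-0.258,-0.444,0,0.004],
  ],
)

```text
clock: 16.62
eef_pos: [502.4, -144.0, 144.1]
tcp_rot: [-3.141, -0.001, 2.753]
contact_force: [-0.2, 0.6, -1.7]
opening: 0.125
grasp_force: 78.5
```

```bash
python3 fun.py 165; python3 go.py 501.9 -145.8 114.7 2.755; python3 - <<'E'
from h import *
f=np.load("scene9.npz")["p"];cv2.imwrite("pics/s7.png",cv2.resize(f[110:240,150:290],None,fx=5,fy=4.6,interpolation=2)[...,::-1])
# cup rim: scene, sample ray-plane outline of blue mask (front/side walls) at rim height from the first picture
g=np.load("scene0.npz")
m=np.zeros((420,560),np.uint8);m[180:232,168:214]=1
P=cloud("scene",g["d"],m);P=P[(P[:,2]>84)&(P[:,2]<94)];P=P[np.hypot(P[:,0]-570,P[:,1]+176)<46]
r=np.hypot(P[:,0]-570,P[:,1]+176);P=P[r>33]
A=np.c_[2*P[:,:2],np.ones(len(P))];c=np.linalg.lstsq(A,(P[:,:2]**2).sum(1),rcond=None)[0]
print("cup scene rim",len(P),c[:2].round(1),np.sqrt(c[2]+c[0]**2+c[1]**2).round(1),"extents",P.min(0).round(),P.max(0).round())
E
```

```text
16.625 [ 502.4 -144.   144.1] [-3.141e+00 -1.000e-03  2.753e+00] [-0.2  0.6 -1.7] 78.45322608947754 open 10.65592769844819
axis by kinematics [ 569.1 -171.2]
scene 566 rim z [173.1 184.1 192.7]
  mouth 302 [ 571.5 -170.9] r 30.3 slope [2.40000e-02 1.10000e-02 1.86767e+02]
top 86 rim z [173.4 182.9 195.4]
  mouth 61 [ 577.  -176.4] r 21.8 slope [ 2.40000e-01 -2.70000e-02  1.81682e+02]
t 16.73 pos [ 502.6 -143.   144.2] rpy [ 3.142e+00 -1.000e-03  2.754e+00] F [ 0.4  0.9 -0.6] open mm 10.5 grip 78.5 q [-0.28  0.26  1.91  0.    0.97 -1.46]
turn [ 0.    -0.001 -0.001] shift mm [-0.4 -2.9 29.5]
cup scene rim 167 [ 571.2 -174.4] 38.1 extents [ 530. -214.   84.] [ 611. -135.   93.]
```

View pics/s7.png

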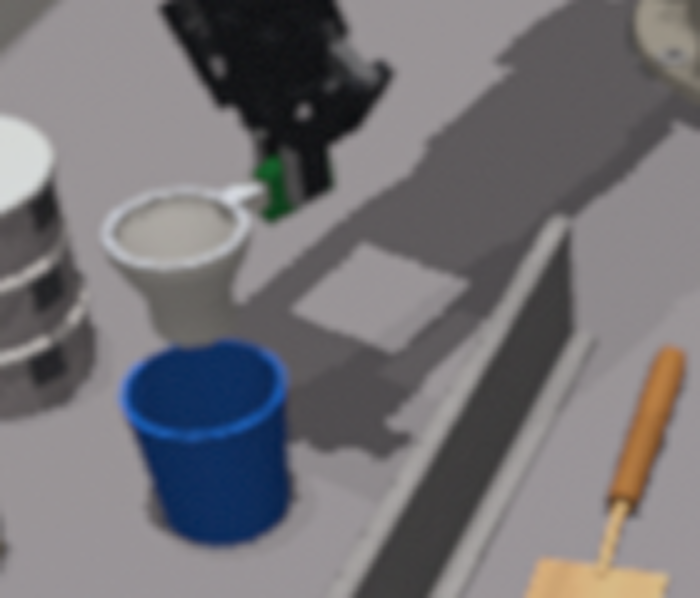

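The funnel hangs upright over the cup, mouth at crop (177,230), cup mouth at (205,390), touching nothing. The same-view offset is about -3 mm in y. Correcting it and lowering 28 mm.

In the tool's units: 0.028 m is 0.056, 0.027 m is 0.054.

Call:
move_arm(
  motion=[
    [0,0,0,-0.002,-0.006,0,0.004],
    [0,0,0,-0.002,-0.006,0.008,0.004],
    [0,0,0,-0.002,-0.006,0.02,0.004],
    [0,0,0,-0.002,-0.006,0.034,0.004],
    [0,0,0,-0.002,-0.006,0.046,0.004],
    [0,0,0,-0.002,-0.006,0.054,0.004],
    [0,0,0,-0.002,-0.006,0.056,0.004],
    [0,0,0,-0.002,-0.006,0.056,0.004],
  ],
)

```text
clock: 17.73
eef_pos: [502.8, -146.0, 116.4]
tcp_rot: [3.142, 0.0, 2.755]
contact_force: [0.3, -0.0, -0.7]
opening: 0.127
grasp_force: 78.5
```

Call:
move_arm(
  motion=[
    [0,0,0,0,0,0,0.004],
    [0,0,0,0,0,0,0.004],
    [0,0,0,0,0,0,0.004],
    [0,0,0,0,0,0,0.004],
  ],
)

```text
clock: 18.23
eef_pos: [502.8, -145.9, 116.4]
tcp_rot: [-3.142, 0.0, 2.755]
contact_force: [-0.4, -0.0, -1.2]
opening: 0.124
grasp_force: 78.5
```

```bash
python3 fun.py 140; python3 cap.py; python3 - <<'E'
from h import *
g=np.load("scene9.npz")
m=np.zeros((420,560),np.uint8);m[170:235,165:220]=1
c,mb=blobs(g["p"],(95,90,20),(130,255,255),(165,175,220,235))
P=cloud("scene",g["d"],mb);Q=P[(P[:,2]>84)&(P[:,2]<95)];print("cup now z",np.percentile(P[:,2],99).round(1),cv2.boundingRect(c[0]),"ext",np.percentile(Q,[1,99],0).round())
W=cloud("scene",g["d"],m&(mb==0));W=W[(np.hypot(W[:,0]-571,W[:,1]+174)<28)&(W[:,2]>94)];print("funnel low z",np.percentile(W[:,2],[0,1,3]).round(1))
L=W[W[:,2]<np.percentile(W[:,2],3)+18];A=np.c_[2*L[:,:2],np.ones(len(L))];c=np.linalg.lstsq(A,(L[:,:2]**2).sum(1),rcond=None)[0];print("collar",len(L),c[:2].round(1),np.sqrt(c[2]+c[0]**2+c[1]**2).round(1))
E
```

```text
18.225 [ 502.8 -145.9  116.4] [-3.142  0.     2.755] [-0.4 -0.  -1.2] 78.4605360031128 open 10.624504310005152
axis by kinematics [ 569.4 -173.1]
scene 511 rim z [146.2 157.4 165.2]
  mouth 278 [ 572.1 -173. ] r 30.1 slope [4.00000e-03 1.50000e-02 1.59896e+02]
top 85 rim z [146.1 155.4 167.1]
  mouth 55 [ 572.5 -176.3] r 26.3 slope [ 3.63000e-01 -9.70000e-02  1.50409e+02]
18.325 [ 502.7 -145.9  116.4] [ 0.3  0.1 -1.2] 78.46114039421082
(316, 240, 27, 21) disc [587.4 177.   14. ] ext [[552. 151.   5.]
 [592. 178.  14.]
 [615. 203.  36.]]
slope/z [7.5000e-02 1.0000e-03 1.3053e+01] 353
cup now z 90.3 (174, 184, 34, 45) ext [[ 533. -213.   84.]
 [ 611. -135.   91.]]
funnel low z [103.7 105.8 107.8]
collar 113 [ 571.1 -173. ] 19.0
```

Outlet at z≈106 (about 15 mm above the rim), 1–2 mm from the cup axis, and steady. The cup's outline is unchanged and the cap lies flat. Handing in.

```bash
python3 -c "
from rig import order
print(order.sign_off())"
```

```text
the job is handed in; nothing more can be done
None
```

The job is handed in, with no verdict shown: the cap lies flat in the ramekin within about 5 mm of its middle, and the funnel is held upright and steady over the cup, about 1–2 mm off its axis with the outlet about 15 mm above the rim.

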